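# Lock the gap setting of the pine Morse key

## Task

The contact gap of the Morse key on the pale pine base has just been set: lock it by turning the black winged jam nut on its adjusting screw clockwise, seen from above, until it is seated, with its wings in line with the silver lever. Do not let the adjusting screw itself turn with it, so stop once the nut is seated, then let go. Leave the jam nut of the key on the dark base as it is.

Things in the scene. Friction and masses are not known exactly. Their poses are not given: they have to be found in the camera images.
- pine_wings (a point): Middle of the wings of the black winged jam nut on the PINE key (pale base, black key knob), on the vertical screw axis, 64 mm above the table; x runs along the wings, z up, turning with the nut. The wings are an upright bar 42 mm long, 11 mm thick, 54 to 75 mm above the table, to pinch across the thickness from above. Below: a 22 mm wide collar, 47 to 54 mm, on the silver lever (top 46 mm).
- pine_nut (a joint): Turn of the pine key's jam nut on its screw, rad; grows clockwise seen from above. 0 is loose, 1.3 is seated against a hard stop: there the wings lie in line with the silver lever (at 0 they stand 1.3 rad anticlockwise of it). It starts between 0 and 0.4, drags lightly (0.05 N m) and stays where it is left.
- pine_screw (a joint): Turn of the pine key's adjusting screw, rad, clockwise positive; starts at 0, the right setting. Steel, 7 mm thick, top 81 mm above the table; it holds against the nut's drag, but turning past the seat takes it along (from 0.35 N m). The key is fixed to the table: base 170 x 90 x 18 mm, lever along it; key knob (top 58 mm) is 105 mm from the screw axis, nothing nearer than 80 mm is above 50 mm.
- dark_wing_end (a point): One end of the wings of the like jam nut on the DARK key (dark wooden base, red key knob; otherwise the same as the pine key and also fixed), 21 mm from its screw axis, 64 mm above the table. Not to be moved.
Not all that is in view belongs to the job. What is shaped like the part that bears pine_wings but blue or purple is not meant.

How it is judged:
At the end, for the whole second after the job is handed in: The pine key's jam nut is seated to within 0.25 rad (14 degrees) of its stop and at rest, and its adjusting screw stands within 0.26 rad (15 degrees) of its starting setting (value of joint pine_nut above 1.05 rad and value of joint pine_screw between -0.26 and 0.26 rad and velocity of joint pine_nut below 0.05 rad/s); the robot touches nothing.
It fails at once if the dark key's jam nut is turned: its wing end moves more than 8 mm (distance of dark_wing_end from where it was at the start of the episode above 0.008 m).
It also fails if it takes over 32 s, if anything falls off the work surface, if the arm or the gripper's body presses on something with over 40 N, if the wrist force passes 120 N, or if a joint passes its speed limit or range.

## Robot

A 6-joint arm with a two-finger parallel gripper is mounted at the origin on the work surface. World frame = base frame: x ahead of the robot, y to its left, z up, the work surface at z = 0. Lengths are in m, angles in rad, forces in N, time in s.
With the tool pointing down it reaches from about 0.3 to 0.875 m from the base axis. Payload 4.2 kg.
Tool frame: the origin (TCP) lies where the fingers leave the gripper's body, on its centre line; the fingertips stand 73 mm ahead of it and the grasp point (between the pads) lies 54 mm ahead of it (bot.grip_depth is the distance from the TCP to the grasp point, in m); z points along the fingers, y is the direction in which the jaws open and shut (so a half turn about z gives the same grasp; the last joint's range is limited). The gripper opens to 85 mm and grips with 20 to 120 N. Pads are 22 mm wide; open, the fingers measure 114 mm over their backs; the gripper's body (76 mm by 85 mm) begins 54 mm behind the grasp point. The pads swing forward as they close: fully open they stand 13 mm farther back than shut.
Start: joints at [-1.242, 0.32, 1.565, -0, 1.257, -0.02], TCP at [0.197, -0.54, 0.304] pointing down, gripper open.
Joint ranges: [-3.11, 3.11], [-0.84, 2.01], [0.21, 2.61], [-1.34, 4.49], [0.05, 2.63], [-2.56, 2.56]. Speed limits (rad/s): [2.57, 2.57, 3.14, 3.14, 3.14, 3.14].

## Interface

Orientations are given as a rotation vector (axis times angle).
In Python, from station import bot, planner, readout, imaging, workorder gives the robot as it stands. Calls block until the motion is done:
- bot.move_to(position, orientation): joint-space move of the TCP to a pose.
- bot.movel(position, attitude=None, vel=0.15, guard=None): straight line of the TCP; attitude=None keeps the orientation; vel is the mean speed in m/s. With guard (N) it stops when the force on the tool has changed by that much, and returns True; else False.
- bot.set_joints(angles): joint-space move.
- bot.set_gripper(opening): opening from 0.0 (shut) to 1.0 (fully open); the grip force is fixed at half the most; returns when the fingers have stopped.
- bot.wait(seconds).
- planner.inverse_kinematics(position, orientation): joint angles nearest the present ones, or None.
- readout.state(): the state.
- imaging.grab_frame(name): name is "side" or "top" or "wrist"; returns a dict with "img" (400x640x3 uint8, blue, green, red), "intrinsics" (3x3 intrinsics, pixels), "xyz" and "attitude" of the camera in the world. Camera axes: x right, y down, z forward; pixel columns grow to the right and rows downward; lengths in m; the calibration is good to about 2 mm. A picture is of the moment at which its call begins. There is no depth.
A pose or a line that the arm cannot do raises bot.PlanningError and nothing moves.
- workorder.close_job(): hands the job in, once; it reports no verdict.
The state is a dict: "time": time; "joint_pos": joint angles; "joint_vel": joint speeds; "joint_torque": joint torques, N m; "tool_pos": TCP position; "tool_rot": TCP orientation; "contact_force": force on the tool from outside, world axes, zero at the start; "ft_torque": the same for the moment, N m; "grip_width": opening from 0.0 (shut) to 1.0 (fully open).
Only numpy, scipy, OpenCV 4.12 (cv2) and the standard library are available. Lean on these libraries where they do the work, as an engineer would, in place of code of your own. Each camera call takes 0.05 s, during which the arm holds its last target.

## Working session

There is one attempt and no reset: what is moved stays moved. The work goes in short steps, each a Python script; the robot and the scene stay as the last script left them, time stands still between calls to the robot, and variables do not carry over. Pictures are saved under pics/ and viewed, and the job is handed in when it is done.

```bash
mkdir -p pics; ls
python3 - <<'E'
from station import bot, planner, readout, imaging, workorder
import cv2
for n in("top","side","wrist"):
    f=imaging.grab_frame(n); cv2.imwrite(f"pics/{n}0.png",f["img"]); print(n,f["intrinsics"],f["xyz"],f["attitude"])
s=readout.state(); print(s)
E
```

```text
pics
top [[387.06931744   0.         315.08954744]
 [  0.         387.06931744 199.44449058]
 [  0.           0.           1.        ]] [0.35774637 0.11808233 1.04207823] [-2.16802495  2.18972811 -0.08621341]
side [[496.09799531   0.         323.47949813]
 [  0.         496.09799531 205.26971136]
 [  0.           0.           1.        ]] [0.03992676 1.22039799 0.74131486] [-0.46448626  2.51727168 -1.47622811]
wrist [[354.12843059   0.         315.3558878 ]
 [  0.         354.12843059 196.99243134]
 [  0.           0.           1.        ]] [ 0.26012165 -0.51671499  0.37349127] [ 2.38378777 -1.66938727 -0.23104136]
{'time': 0.15, 'joint_pos': array([-1.24199100e+00,  3.20148711e-01,  1.56537390e+00,  6.57463031e-06,
        1.25743441e+00, -2.00027628e-02]), 'joint_vel': array([-3.44573780e-04, -1.25833708e-05, -3.68937082e-03, -7.99216467e-05,
        5.33055633e-04, -1.81404773e-03]), 'joint_torque': array([ 7.53145268e-04, -4.15839529e+01, -2.34344602e+01,  6.72408851e-05,
        6.05132765e-03,  2.42193312e-05]), 'tool_pos': array([ 0.19643917, -0.54012806,  0.30328291]), 'tool_rot': array([-3.09260699e+00, -5.44895853e-01,  3.19748299e-04]), 'contact_force': array([ 0.12291425, -0.85850558, -0.3375523 ]), 'ft_torque': array([-0.044387  , -0.02765499,  0.00319004]), 'grip_width': 0.9972162992785604}
```

View pics/top0.png

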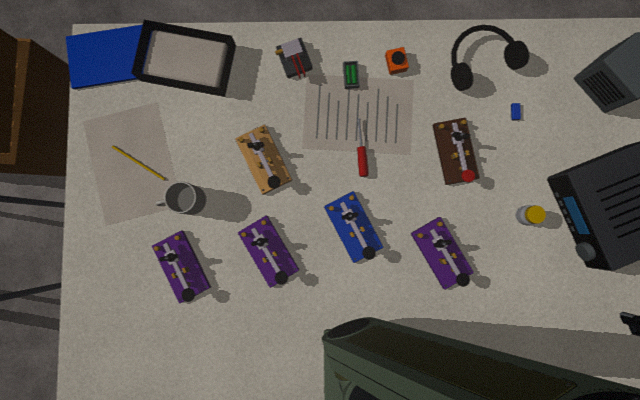

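View pics/side0.png

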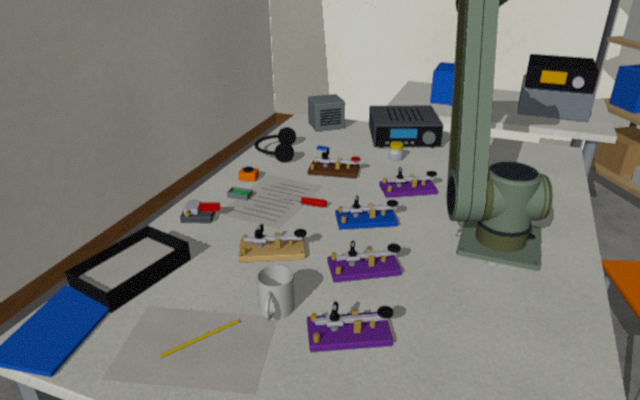

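```bash
cat > h.py <<'E'
from station import bot, planner, readout, imaging, workorder
import cv2, numpy as np
from scipy.spatial.transform import Rotation as R
def ray(f,u,v,z):
    K=f["intrinsics"]; d=R.from_rotvec(f["attitude"]).apply(np.linalg.solve(K,[u,v,1.])); c=np.asarray(f["xyz"])
    return c+d*(z-c[2])/d[2]
def proj(f,p):
    q=R.from_rotvec(f["attitude"]).inv().apply(np.asarray(p)-f["xyz"]); q=f["intrinsics"]@q; return q[:2]/q[2]
def grab(n): 
    f=imaging.grab_frame(n); return f
E
python3 - <<'E'
from h import *
f=grab("top")
print(ray(f,257,148,.064),ray(f,274,182,.055), ray(f,459,143,.064))
s=readout.state(); Rt=R.from_rotvec(s["tool_rot"]); w=grab("wrist")
print(Rt.as_matrix()); print("cam in tool",Rt.inv().apply(w["xyz"]-s["tool_pos"])); print((Rt.inv()*R.from_rotvec(w["attitude"])).as_matrix())
c=f["img"][110:210,220:310]; cv2.imwrite("pics/topz.png",cv2.resize(c,None,fx=6,fy=6,interpolation=cv2.INTER_CUBIC)[:600])
E
```

```text
[0.57121771 0.26741689 0.064     ] [0.48413738 0.22490263 0.055     ] [ 0.57882647 -0.25050196  0.064     ]
[[ 9.39776475e-01  3.41789502e-01 -3.36755568e-04]
 [ 3.41789666e-01 -9.39775906e-01  1.03490075e-03]
 [ 3.72434432e-05 -1.08767495e-03 -9.99999408e-01]]
cam in tool [ 0.06784464 -0.00030992 -0.07033962]
[[-1.12849221e-04 -9.63024171e-01 -2.69414985e-01]
 [ 9.99999994e-01 -1.10169881e-04 -2.50652826e-05]
 [-5.54294371e-06 -2.69414986e-01  9.63024177e-01]]
```

View pics/topz.png

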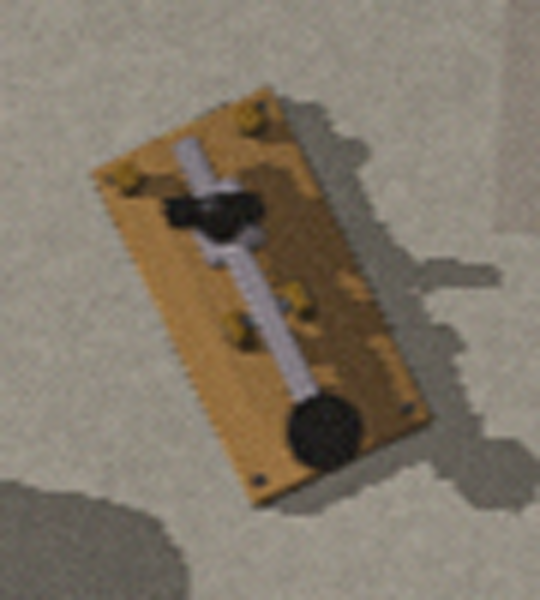

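```bash
cat >> h.py <<'E'
def att(yaw): # tool x along yaw, z down
    c,s=np.cos(yaw),np.sin(yaw)
    return R.from_matrix(np.array([[c,s,0],[s,-c,0],[0,0,-1.]])).as_rotvec()
E
python3 - <<'E'
from h import *
print(bot.grip_depth)
for d in range(-180,180,15):
    q=planner.inverse_kinematics([.571,.267,.13],att(np.radians(d))); print(d,None if q is None else np.round(q,2))
E
```

```text
0.0539
-180 [ 0.42  0.55  1.66  0.    0.93 -1.15]
-165 [ 0.42  0.55  1.66 -0.    0.93 -1.41]
-150 [ 0.42  0.55  1.66  0.    0.93 -1.68]
-135 [ 0.42  0.55  1.66 -0.    0.93 -1.94]
-120 [ 0.42  0.55  1.66 -0.    0.93 -2.2 ]
-105 [ 0.42  0.55  1.66 -0.    0.93 -2.46]
-90 None
-75 None
-60 None
-45 None
-30 [ 0.42  0.55  1.66 -0.    0.93  2.51]
-15 [ 0.42  0.55  1.66 -0.    0.93  2.25]
0 [ 0.42  0.55  1.66 -0.    0.93  1.99]
15 [ 0.42  0.55  1.66 -0.    0.93  1.73]
30 [ 0.42  0.55  1.66 -0.    0.93  1.47]
45 [ 0.42  0.55  1.66 -0.    0.93  1.2 ]
60 [0.42 0.55 1.66 0.   0.93 0.94]
75 [ 0.42  0.55  1.66 -0.    0.93  0.68]
90 [ 0.42  0.55  1.66 -0.    0.93  0.42]
105 [ 0.42  0.55  1.66 -0.    0.93  0.16]
120 [ 0.42  0.55  1.66 -0.    0.93 -0.1 ]
135 [ 0.42  0.55  1.66 -0.    0.93 -0.37]
150 [ 0.42  0.55  1.66 -0.    0.93 -0.63]
165 [ 0.42  0.55  1.66 -0.    0.93 -0.89]
```

Run:
```python
from h import *
bot.move_to([.571,.267,.29],att(np.radians(60)))
bot.set_gripper(0.45)
f=grab("wrist"); cv2.imwrite("pics/w1.png",f["img"])
np.save("w1.npy",f,allow_pickle=True); s=readout.state();print(s["time"],s["tool_pos"],proj(f,[.571,.267,.064]))
```

```text
3.9417 [0.57100099 0.2670164  0.28999856] [315.89952507 180.4178394 ]
```

View pics/w1.png

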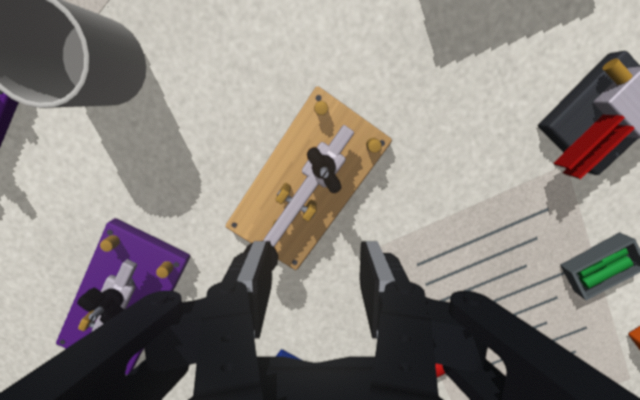

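Run:
```python
from h import *
f=np.load("w1.npy",allow_pickle=True).item(); im=f["img"]
x0,y0=285,125
c=im[y0:y0+90,x0:x0+90]
m=(c.max(2)<62).astype(np.uint8)
n,l,st,ce=cv2.connectedComponentsWithStats(m)
for i in range(1,n):
    if st[i,4]>60:
        ys,xs=np.where(l==i); P=np.array([ray(f,u+x0,v+y0,.070)[:2] for u,v in zip(xs,ys)])
        r=cv2.minAreaRect(np.float32(P*1000)); ev,V=np.linalg.eigh(np.cov(P.T)); a=np.degrees(np.arctan2(V[1,1],V[0,1]))
        print(st[i],ce[i]+[x0,y0],r,P.mean(0),a, np.sqrt(ev*12))
# lever: bright bluish grey
for h,box in((.046,(230,110,380,270)),):
    u0,v0,u1,v1=box;d=im[v0:v1,u0:u1].astype(int); hsv=cv2.cvtColor(im[v0:v1,u0:u1],cv2.COLOR_BGR2HSV)
    g=((d[...,0]>d[...,2]+3)&(d.max(2)>110)).astype(np.uint8)
    n,l,st,ce=cv2.connectedComponentsWithStats(g)
    for i in range(1,n):
        if st[i,4]>60:
            ys,xs=np.where(l==i);P=np.array([ray(f,u+u0,v+v0,h)[:2] for u,v in zip(xs,ys)]);ev,V=np.linalg.eigh(np.cov(P.T));print("lev",st[i],ce[i]+[u0,v0],P.mean(0),np.degrees(np.arctan2(V[1,1],V[0,1])))
z=np.hstack([cv2.resize(c,None,fx=4,fy=4),cv2.resize(cv2.cvtColor(m*255,cv2.COLOR_GRAY2BGR),None,fx=4,fy=4,interpolation=0)])
cv2.imwrite("pics/w1z.png",z)
```

```text
[ 23  23  33  45 646] [324.2755418  168.99071207] ((582.1980590820312, 272.1362609863281), (41.419830322265625, 17.984046936035156), 80.1441421508789) [0.58259302 0.27306173] 92.54050225396448 [0.01449076 0.03930475]
lev [ 12 133  21  27 273] [252.82783883 257.46886447] [0.47785053 0.22768626] -145.19653710139855
lev [137 132  13  28 218] [374.66055046 253.4266055 ] [0.58195514 0.17247112] 75.39036524579909
```

View pics/w1z.png

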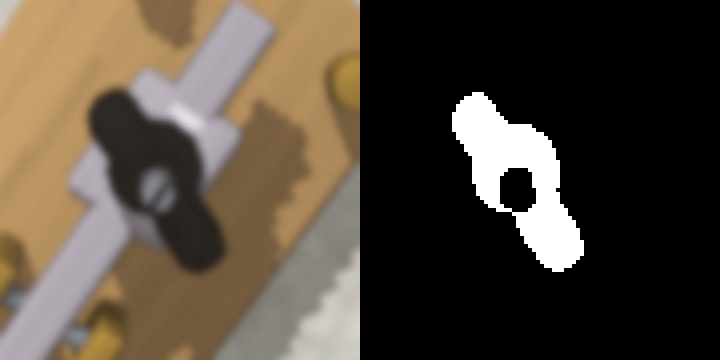

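Run:
```python
from h import *
f=np.load("w1.npy",allow_pickle=True).item()
a=ray(f,313,152.5,.075)[:2];b=ray(f,334.3,187.3,.075)[:2]
print("screw",ray(f,324.5,172.5,.081),"mid",(a+b)/2,"len",np.linalg.norm(a-b),"ang",np.degrees(np.arctan2(*(a-b)[::-1])))
p=ray(f,285+64,125+5,.046);q=ray(f,277,240,.046); print("lever",p,q,np.degrees(np.arctan2(*(p-q)[1::-1])))
t=grab("top");print(ray(t,220+220/6,110+213/6,.078))
t=readout.state();w=f;
for z in(.073,.06): print(proj(w,[.571,.267,.29-z]))
```

```text
screw [0.58217286 0.27259229 0.081     ] mid [0.58216438 0.27344549] len 0.033927133390418834 ang 91.30838176572597
lever [0.61665294 0.28809164 0.046     ] [0.50770073 0.23149198 0.046     ] 27.451452912773775
[0.57458324 0.26613741 0.078     ]
[316.45756407 258.15583534]
[316.55766776 272.10084745]
```

Run:
```python
from h import *
f=cv2.imread("pics/side0.png"); c=f[210:270,230:315]
cv2.imwrite("pics/sz.png",cv2.resize(c,None,fx=8,fy=8,interpolation=cv2.INTER_CUBIC))
s=grab("side")
for p in([.582,.273,.081],[.5745,.266,.081]): print((proj(s,p)-[230,210])*8, proj(grab("top"),p))
```

```text
[229.22304798 120.95090772] [253.77203916 142.36908908]
[260.37479349 114.5891159 ] [256.53901648 145.27011364]
```

View pics/sz.png

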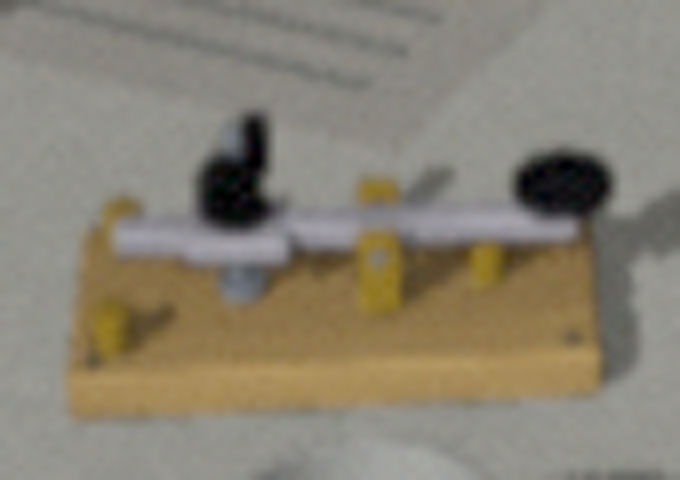

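Run:
```python
from h import *
bot.move_to([.581,.272,.185],att(np.radians(91.3)))
f=grab("wrist"); cv2.imwrite("pics/w2.png",f["img"])
np.save("w2.npy",f,allow_pickle=True); print(readout.state()["time"],readout.state()["tool_pos"],proj(f,[.582,.273,.081]))
```

```text
4.775 [0.58182941 0.27236874 0.18648664] [317.29685951 231.30134341]
```

View pics/w2.png

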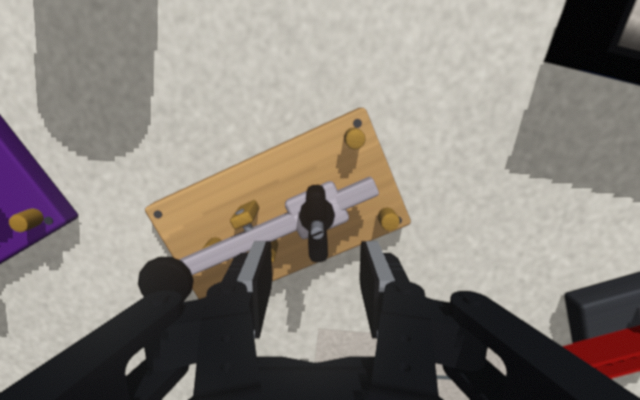

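Run:
```python
from h import *
A=att(np.radians(91.3))
bot.movel([.582,.273,.185],A)
print(bot.movel([.582,.273,.131],A,vel=.06,guard=8))
s=readout.state();print(s["tool_pos"],s["contact_force"],s["ft_torque"])
bot.set_gripper(0.0)
bot.wait(.2)
s=readout.state();print(s["time"],s["tool_pos"],s["contact_force"],s["ft_torque"],s["grip_width"])
f=grab("wrist"); cv2.imwrite("pics/w3.png",f["img"])
```

```text
False
[0.58228012 0.27312373 0.13141236] [0.04006983 0.25716973 0.0863983 ] [ 0.0066234   0.02878336 -0.00383134]
6.6417 [0.58198361 0.27312166 0.1316354 ] [-2.69484869e+00  3.91415694e-03  5.21064118e+00] [-0.04226103  0.33533883  0.00122312] 0.1072624362819835
```

View pics/w3.png

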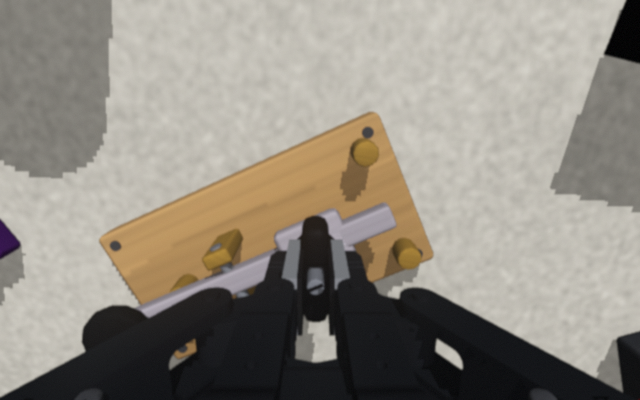

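The wing is held squarely between the pads, with the screw slot visible at (316,286). I'll turn it now while watching the moment.

Run:
```python
from h import *
q0=np.array(readout.state()["joint_pos"])
for d in (10,20,30,40,48,54,57,59,61,63):
    q=q0.copy(); q[5]+=np.radians(d); bot.set_joints(q); bot.wait(.1)
    s=readout.state(); tz=s["ft_torque"][2]
    print(d,round(np.degrees(s["joint_pos"][5]-q0[5]),1),np.round(s["contact_force"],1),round(tz,3),round(s["time"],2))
    if abs(tz)>.18: break
f=grab("wrist"); cv2.imwrite("pics/w4.png",f["img"])
```

```text
10 9.9 [ 0.1 -0.3  2.4] 0.08 7.08
20 19.8 [-0.1 -0.9  2.1] 0.024 7.47
30 29.8 [ 2.2 -1.2  1. ] 0.106 7.87
40 39.8 [ 4.7 -2.6  0.7] 0.017 8.26
48 47.7 [ 4.6 -1.9  1.8] -0.128 8.62
54 53.7 [ 4.2 -3.1  1.2] -0.018 8.97
57 56.7 [ 4.9 -3.5  0.4] 0.023 9.32
59 58.7 [ 5.2 -3.3  1.5] -0.052 9.67
61 60.7 [ 4.5 -3.3  1.9] -0.067 10.02
63 62.7 [ 4.5 -3.4  0.9] -0.009 10.37
```

View pics/w4.png

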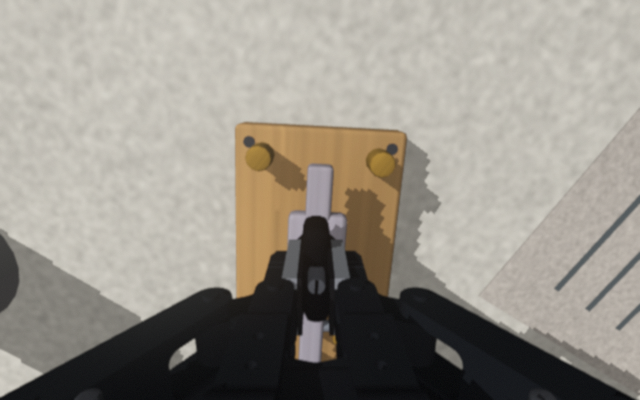

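Run:
```python
from h import *
q=np.array(readout.state()["joint_pos"])
q[5]+=np.radians(2.3); bot.set_joints(q); bot.wait(.1); print(readout.state()["ft_torque"][2])
bot.set_gripper(0.45)
p=readout.state()["tool_pos"]
bot.movel([p[0],p[1],.19],vel=.1); bot.wait(.2)
f=grab("wrist"); cv2.imwrite("pics/w5.png",f["img"]); cv2.imwrite("pics/w5z.png",cv2.resize(f["img"][120:280,260:400],None,fx=3.7,fy=3.7,interpolation=cv2.INTER_CUBIC))
np.save("w5.npy",f,allow_pickle=True)
print(readout.state()["time"],readout.state()["contact_force"])
```

```text
0.04112989100310171
12.1417 [-0.76346636 -0.17901093  0.16715322]
```

View pics/w5z.png

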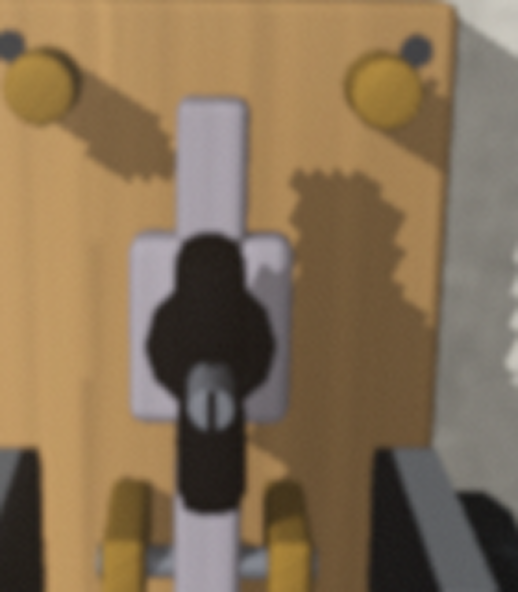

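Run:
```python
import cv2
a=cv2.imread("pics/w2.png")[215:250,295:340]; cv2.imwrite("pics/w2z.png",cv2.resize(a,None,fx=12,fy=12,interpolation=cv2.INTER_CUBIC))
```

```text
(no output)
```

View pics/w2z.png

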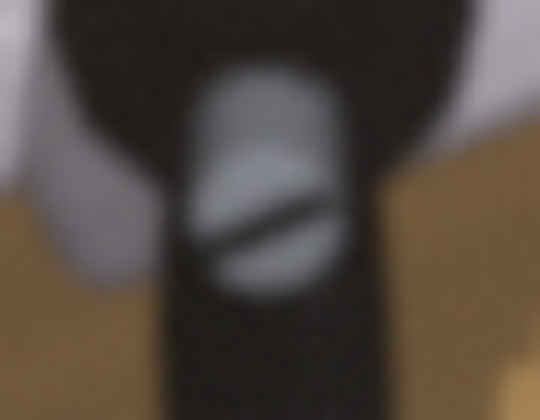

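The wings now lie in line with the lever (both vertical, around column 210 of the zoomed view). The screw slot also runs along the lever, as it did before the turn, so the screw has not moved.

Run:
```python
from h import *
workorder.close_job(); print(readout.state()["time"])
```

```text
the job is handed in; nothing more can be done
the job is handed in; nothing more can be done
```

The pine key's jam nut is turned to its seated position and the job is handed in. I pinched the wings from above, turned the nut about 65° clockwise, let go and backed away to a TCP height of 0.19 m. The last clock reading, just before handing in, was 12.1 s of the 32 s allowed.

**Last checks:**
- **Wings:** in the final picture the wings lie in line with the silver lever.
- **Screw:** its slot still runs along the lever as before, so it did not turn noticeably.
- **Contact:** the force on the tool was back near zero after release.
- **Dark key:** I did not go near it.

**Checks that disagreed or fell short:**
- **Seating torque:** the moment readings were noisy (about ±0.1 N m) and showed no clear rise at the stop. That the nut is seated rests on the wing alignment, not on a felt stop.
- **Top camera:** it put the screw about 10 mm from where the wrist camera did. The side view agreed better with the wrist camera, and a closer wrist picture matched it to within a pixel, so I used the wrist position.

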